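# Level the hub plate with a wedge and torque its clamp bolt

### The job

The hinged plate carrying the bicycle hub has sagged at its free edge: push the wooden wedge, thin end first, under the middle of that edge until the plate sits level, flush with the gauge block beside it, and leave it there. Then swing the torque wrench clockwise (seen from above) until the bolt is tight and the wrench clearly gives, stop without forcing it further, and let go. Leave the other things on the bench where they are.

Things in the scene. Friction and masses are not known exactly. Their poses are not given: they have to be found in the camera images.
- fixture: Dark steel plate holder fixed to the bench. Origin on the bench under the plate's middle; z up, y from the plate's hinge to its free edge, x along the hinge. Hinge axis at y -100, z 34 mm. The level plate covers x -80 to 80, y -99 to 100, its underside 30 and its top 38 mm above the bench. Under it the bench is clear back to the hinge block at y -95, but for two rest feet.
- rest_foot (a point): Top centre of one of two round rubber rest feet under the plate, 18 mm across and 9.5 mm high, at x = 68 mm and x = -68 mm, y = 82 mm in the fixture's frame.
- gauge_top (a point): Centre of the top of the gauge block, a bare steel block 28 x 28 mm, 38 mm high, standing beside the plate's free edge at x 106, y 84 mm in the fixture's frame. Its top is flush with the plate's top when the plate is level.
- plate (a joint): Tilt (rad) of the aluminium hub plate, 160 x 200 x 8 mm, 0.8 kg with the hub (58 mm across, standing 74 mm above the plate's top, 25 mm from the plate's middle towards the hinge). 0 = level, positive = free edge too high. It swings freely and falls to its lower stop at -0.10 (underside of free edge 10 mm above the bench) when nothing holds it up; upper stop 0.10.
- plate_edge (a point): Middle of the free edge of the plate, on its top face; moves with the plate; 38 mm above the bench when level.
- wedge: Loose pale wooden wedge lying on the bench, 130 mm long, 55 mm wide, about 0.11 kg. Flat underside, straight taper from 38 mm at its square back end to 4 mm at its thin end, flat parallel sides. Origin at the centre of the underside; x axis points to the thin end, z up. Friction (about 0.6) holds it where it is left under the plate.
- wedge_tip (a point): Middle of the wedge's thin end on its underside, 65 mm ahead of the wedge's origin.
- bolt_axis (a point): Axis of the vertical clamp bolt, at the top of its 38 mm high boss, at x 20, y -145 mm in the fixture's frame. The torque wrench is already fitted on the bolt; its head reaches 72 mm above the bench.
- bolt (a joint): Turn (rad) of the clamp bolt with its wrench, growing clockwise seen from above. It turns stiffly (0.45 N m), stays where it is left and seats hard at 0.70. Seen from above, at 0 the wrench points from the bolt axis 240 degrees anticlockwise from the fixture's x axis; turning by q takes that direction clockwise by q.
- grip (a joint): Bend (rad) of the wrench's breakaway joint, clockwise from above, 0 = straight. Its pivot lies 45 mm from the bolt axis. It stays straight until the bolt is seated and about 9 N presses across the middle of the grip, then bends against a damped spring to a hard stop at 0.42. It has given once past 0.08; past 0.32 it is forced. It springs straight when let go.
- grip_mid (a point): Middle of the wrench's black round grip: 26 mm diameter, 85 mm long, lying level, its axis 62 mm above the bench (49 mm free below), 150 mm from the bolt axis while straight; the grip ends 192 mm from the bolt axis. The x axis points outward along the grip.
- lube: Bystander: upright grey lubricant bottle, 56 mm diameter, 150 mm high, origin at the centre of its foot.
- jar: Bystander: upright glass jar with a steel cap, 68 mm diameter, 85 mm high, origin at the centre of its foot.
- sprocket: Bystander: steel sprocket ring lying flat, 90 mm diameter (96 mm over its short teeth), 22 mm high, origin at the centre of its underside.
Things that resemble listed ones, but are neither listed nor needed, are in the scene too. Several things look just like the wedge: the one meant starts farthest to the robot's right.

How it is judged (in metres and radians):
On the way, in this order (a step that is already met when the one before it is completed fails the run):
1. the plate is level on the wedge (value of joint plate between -0.015 and 0.015 rad and y of wedge_tip in the frame of fixture below 0.06 m and x of wedge_tip in the frame of fixture between -0.06 and 0.06 m and angle between wedge's own z axis and vertical below 0.06 rad and linear speed of wedge below 0.01 m/s), for 0.3 s.
2. with the plate level and the bolt seated, the wrench gives (value of joint grip above 0.08 rad and value of joint bolt above 0.66 rad and value of joint plate between -0.015 and 0.015 rad), for 0.05 s.
At the end, for the whole second after the job is handed in: Plate level within 0.015 rad, on the wedge lying flat under it, its thin end at least 40 mm in past the free edge and within 60 mm of the plate's middle line; bolt still seated (above 0.64 rad), the wrench let go and straight again (below 0.04 rad), all at rest (all of step 1 and value of joint bolt above 0.64 rad and value of joint grip below 0.04 rad); the robot touches nothing.
It fails at once if the wrench is forced on past its give (bent more than 0.32 rad) (value of joint grip above 0.32 rad).
It fails at once if a bystander is moved more than 40 mm (distance of any of lube, jar, sprocket from where it was at the start of the episode above 0.04 m).
It also fails if it takes over 61 s, if anything falls off the work surface, if the arm or the gripper's body presses on something with over 40 N, if the wrist force passes 120 N, or if a joint passes its speed limit or range.

### The arm

A 6-joint arm with a two-finger parallel gripper is mounted at the origin on the work surface. World frame = base frame: x ahead of the robot, y to its left, z up, the work surface at z = 0. Lengths are in mm, angles in degrees, forces in N, time in s.
With the tool pointing down it reaches from about 350 to 850 mm from the base axis. Payload 8.1 kg.
Tool frame: the origin (TCP) lies midway between the tips of the shut fingers; the grasp point (between the pads) lies 19 mm behind it (r.pinch_z is the distance from the TCP to the grasp point, in mm); z points along the fingers, y is the line along which they close (so a half turn about z gives the same grasp; the last joint's range is limited). The gripper opens to 85 mm and grips with 20 to 120 N. Pads are 22 mm wide; open, the fingers measure 114 mm over their backs; the gripper's body (76 mm by 85 mm) begins 54 mm behind the grasp point. The pads swing forward as they close: fully open they stand 13 mm farther back than shut.
Start: joints at [-72.33, 7.471, 85.268, -0, 87.261, -4.893], TCP at [230.24, -554.071, 231.292] pointing down, gripper open.
Joint ranges: [-169.43, 169.43], [-51.17, 129.36], [1.28, 143.12], [-76.62, 256.62], [0, 156.53], [-152.29, 152.29]. Speed limits (degrees/s): [136.94, 136.94, 159.86, 180, 180, 180].

### API

Orientations are given as [roll, pitch, yaw] about the fixed x, y, z axes, in that order (R = Rz(yaw) Ry(pitch) Rx(roll)).
In Python, from bench import sensors, optics, job, r gives the robot as it stands.
- The arm moves only by the tool play_rows, never from a script. Its argument "motion" is a list that holds one entry, the list of rows, each a list of 6 numbers: the shift along the tool's x, y, z in cm, then the turn, a rotation vector about the tool's x, y, z in degrees. In form: [[[x, y, z, ax, ay, az], ...]]. A call has 1 to 5 rows; each row is the pose to reach, as a shift and turn from the pose commanded when the call began, along the tool's axes at that moment; what a row does not reach only later rows make up. A row lasts 1/10 s, in which the tool goes at most 50 mm and 8.59 degrees, less where a joint would pass 70% of its speed; a pose out of reach is approached as far as the arm can. A call with a gripper value outside its range is refused whole. "jaw" is the opening, from 0 (shut) to 1 (fully open), set as the call begins (left out, the last holds). The fingers move at their own pace and stop on an object; "squeeze" is the grip in N (left out, the last holds). Time passes only in rows, so rows that repeat a pose let the fingers close. It gives the time, the measured TCP pose, the force, the opening and the grip force at its end, in the units of the state.
- sensors.sense(): the state, without advancing time (a new reading comes with each control period).
- optics.snapshot(name): name is "scene" or "top"; returns a dict with "pixels" (400x640x3 uint8, red, green, blue), "mtx" (3x3 intrinsics, pixels), "k1" (the pictures are not rectified: a ray, as slopes to the right and down, at radius r is drawn at 1 + k1 r^2 times it, then the intrinsics apply), "R" (3x3) and "t" (3): a world point X has camera coordinates R X + t. Camera axes: x right, y down, z forward; pixel columns grow to the right and rows downward; lengths in mm; the calibration is good to about 2 mm. A picture is of the moment at which its call begins. There is no depth.
- job.hand_in(): hands the job in; it is judged then, once.
The state is a dict: "time": time; "joint_pos": joint angles; "qd": joint speeds; "joint_efforts": joint torques, N m; "tool_pos": TCP position; "tcp_rot": TCP orientation; "ft_force": force on the tool from outside, world axes, zero at the start; "wrist_torque": the same for the moment, N m; "finger_gap": finger opening in mm; "grip_force": force on a finger pad.
Only numpy, scipy, OpenCV 4.12 (cv2) and the standard library are available. Lean on these libraries where they do the work, as an engineer would, in place of code of your own. Each camera call takes 0.05 s, during which the arm holds its last target. There are 200 camera calls.

## Working session

There is one attempt and no reset: what is moved stays moved. The work goes in short steps, Python scripts to look and compute and a tool call to move; the robot and the scene stay as the last step left them, time stands still between calls to the robot, and variables do not carry over. Pictures are saved under pics/ and viewed, at most 12 in all, crops included, and the job is handed in when it is done.

Besides the shell and the picture viewer there is one more tool, called after "Emit:" in YAML: its name, and indented under it one key for each argument. play_rows: Moves the arm, as the interface text tells. Its arguments: {"type":"object","properties":{"motion":{"type":"array","items":{"type":"array","items":{"type":"array","items":{"type":"number"}}}},"jaw":{"type":"number"},"squeeze":{"type":"number"}},"required":["motion"]}

```bash
mkdir -p pics; ls
python3 - <<'E'
from bench import sensors, optics, job, r
import cv2
for n in("top","scene"):
    s=optics.snapshot(n); cv2.imwrite(f"pics/{n}0.png",s["pixels"][:,:,::-1]); print(n,s["mtx"],s["k1"],s["R"],s["t"])
print(sensors.sense())
E
```

```text
pics
top [[392.12608867   0.         318.40985129]
 [  0.         392.12608867 200.9165045 ]
 [  0.           0.           1.        ]] -0.019201939503892908 [[-0.02828977 -0.99959911 -0.00114511]
 [-0.97499204  0.02784595 -0.22048836]
 [ 0.22043185 -0.00512109 -0.97538893]] [  6.58663066 598.18759532 807.97382581]
scene [[517.30581556   0.         323.40043465]
 [  0.         517.30581556 197.64738122]
 [  0.           0.           1.        ]] 0.009648182884937366 [[ 0.1510616   0.9884906  -0.00816877]
 [ 0.82912508 -0.13119829 -0.54345065]
 [-0.53826759  0.07532159 -0.83940137]] [ -80.4536555  -467.75423869 1688.23025459]
{'time': 0.1, 'joint_pos': array([-7.23292442e+01,  7.51138689e+00,  8.53241625e+01, -6.24933195e-04,
        8.72606445e+01, -4.89458285e+00]), 'qd': array([ 0.02593355, -0.14187041, -0.25155831,  0.01241863,  0.02054427,
        0.0350025 ]), 'joint_efforts': array([ 1.62932389e-03, -5.70950139e+01, -5.01942158e+01, -3.18753041e-05,
        8.10801052e-03, -6.90482329e-05]), 'tool_pos': array([ 230.09273349, -553.58893408,  230.33224528]), 'tcp_rot': array([-1.79904104e+02, -7.58562238e-03,  2.25653627e+01]), 'ft_force': array([ 1.11468311, -0.76414584, -1.4152873 ]), 'wrist_torque': array([ 0.04505348, -0.01432796,  0.00940889]), 'grip_force': 0.0, 'finger_gap': 85.17529639022926}
```

View pics/top0.png

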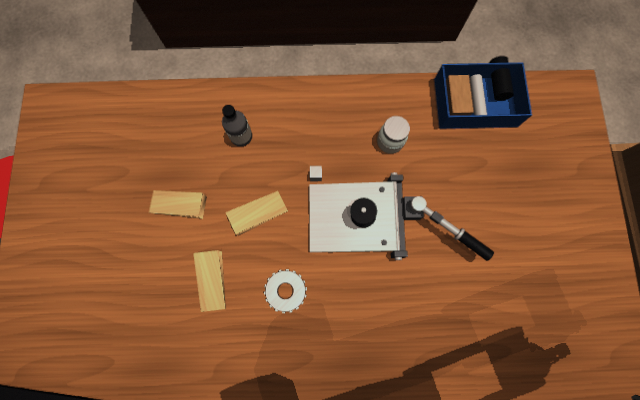

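View pics/scene0.png

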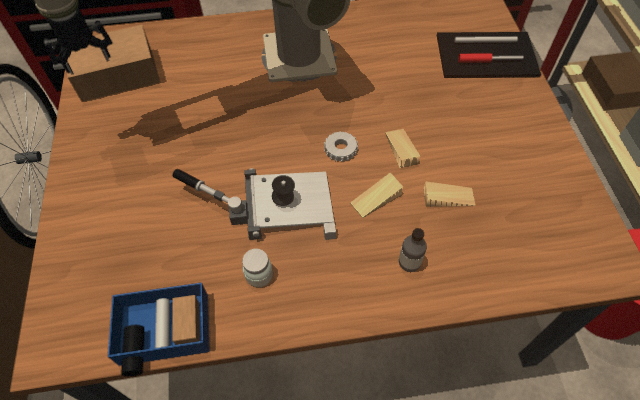

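```bash
cat > h.py <<'E'
import numpy as np, cv2
from bench import sensors, optics, job, r
def ray(s,uv):
    K=s["mtx"]; d=(np.array(uv,float)-K[:2,2])/[K[0,0],K[1,1]]; u=d.copy()
    for _ in range(10): u=d/(1+s["k1"]*(u@u))
    return -s["R"].T@s["t"], s["R"].T@np.array([*u,1])
def onz(s,uv,z):
    o,d=ray(s,uv); return o+d*(z-o[2])/d[2]
def proj(s,X):
    c=s["R"]@np.array(X,float)+s["t"]; u=c[:2]/c[2]; u=u*(1+s["k1"]*(u@u)); return u*np.diag(s["mtx"])[:2]+s["mtx"][:2,2]
def crop(s,x0,y0,w,h,k): return cv2.resize(s["pixels"][y0:y0+h,x0:x0+w,::-1],None,fx=k,fy=k,interpolation=cv2.INTER_CUBIC)
E
python3 - <<'E'
from h import *
t=optics.snapshot("top"); s=optics.snapshot("scene")
a=crop(t,220,160,190,110,4); b=crop(s,340,160,110,68,4); c=crop(s,230,160,80,68,4)
o=np.zeros((b.shape[0],760,3),np.uint8); o[:,:440]=b; o[:,440:]=c
cv2.imwrite("pics/c1.png",cv2.resize(np.vstack([a,o]),None,fx=.82,fy=.82))
for n,im in(("top",t),("scene",s)):
    h=cv2.cvtColor(im["pixels"],cv2.COLOR_RGB2HSV); m=((h[...,0]>15)&(h[...,0]<32)&(h[...,1]>70)&(h[...,2]>120)).astype(np.uint8)
    for q in cv2.findContours(m,0,2)[0]:
        if cv2.contourArea(q)>300:
            print(n,cv2.contourArea(q),cv2.approxPolyDP(q,3,True)[:,0].tolist())
    h2=((h[...,1]<40)&(h[...,2]>130)).astype(np.uint8)
    for q in cv2.findContours(h2,0,2)[0]:
        if cv2.contourArea(q)>60:
            print(n,"grey",cv2.contourArea(q),cv2.approxPolyDP(q,2.5,True)[:,0].tolist())
E
```

```text
top 1456.0 [[221, 251], [193, 254], [201, 311], [225, 308]]
top 1295.5 [[278, 192], [226, 212], [235, 233], [287, 211]]
top 1160.5 [[154, 191], [150, 212], [202, 218], [200, 192]]
top grey 1241.5 [[280, 270], [268, 278], [264, 293], [270, 306], [284, 312], [291, 311], [302, 303], [306, 287], [294, 271]]
top grey 159.5 [[413, 199], [415, 209], [432, 213], [421, 197]]
top grey 5804.0 [[395, 182], [310, 185], [310, 251], [398, 249]]
top grey 109.5 [[310, 167], [310, 177], [321, 177], [320, 167]]
top grey 418.5 [[390, 118], [385, 123], [385, 132], [393, 139], [405, 137], [404, 141], [395, 143], [404, 143], [409, 127], [401, 118]]
top grey 308.5 [[473, 75], [478, 114], [486, 114], [481, 76]]
scene 898.0 [[425, 183], [427, 203], [430, 199], [431, 203], [436, 200], [436, 204], [441, 201], [443, 205], [474, 205], [471, 188]]
scene 969.0 [[391, 173], [351, 201], [362, 217], [402, 187]]
scene 649.5 [[403, 129], [385, 133], [399, 167], [406, 159], [410, 164], [413, 157], [418, 160], [419, 156]]
scene 1749.0 [[569, 62], [564, 66], [639, 195], [639, 167], [610, 116], [580, 75], [587, 60]]
scene 354.0 [[267, 33], [267, 37], [263, 35], [266, 53], [262, 55], [267, 55], [268, 68], [283, 63], [273, 48], [275, 34]]
scene 384.0 [[602, 0], [639, 52], [639, 45], [609, 7], [616, 6], [639, 41], [637, 27], [617, 0]]
scene grey 236.5 [[163, 298], [157, 300], [160, 300], [160, 306], [156, 306], [156, 330], [160, 330], [159, 346], [156, 347], [166, 344], [161, 345], [166, 338], [161, 330], [165, 318], [162, 317], [166, 316]]
scene grey 567.5 [[274, 178], [254, 182], [258, 185], [254, 188], [258, 192], [255, 195], [264, 197], [255, 199], [255, 210], [260, 214], [256, 215], [257, 221], [264, 221], [257, 217], [272, 215], [273, 218], [280, 213], [290, 214], [277, 208], [278, 212], [270, 211], [276, 206], [270, 199], [270, 183]]
```

View pics/c1.png

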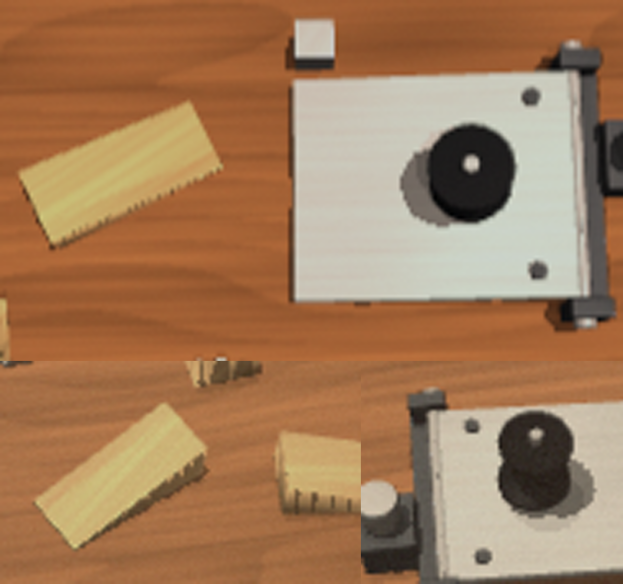

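Run:
```python
from h import *
np.set_printoptions(precision=1,suppress=True)
t=optics.snapshot("top"); s=optics.snapshot("scene")
a,b=onz(t,(278,191.5),4),onz(t,(287.3,211),4); c,d=onz(t,(226,212),38),onz(t,(235,233),38)
print("thin",a,b,np.linalg.norm(a-b),"thick",c,d,np.linalg.norm(c-d),"len",np.linalg.norm((a+b-c-d)/2))
print("thin s",onz(s,(351,201),4),onz(s,(362,217),4),"thick s",onz(s,(391,173),38),onz(s,(402,187),38))
print("gauge",[onz(t,p,38) for p in((310,167),(310,177),(321,177),(321,167))])
print("edge",[onz(t,p,18) for p in((309.5,185),(309.5,251.5))])
# bottle, jar, sprocket
print("sprocket",onz(t,(286,291),22),"jar",onz(t,(395,129),85),"lube foot",onz(t,(243,140),0),onz(s,(411,262),0))
print("bolt head",onz(t,(418.5,205),72),onz(s,(235,204),72))
# dark grip mask
for n,im,bx in(("top",t,(440,220,510,270)),("scene",s,(160,160,215,205))):
    x0,y0,x1,y1=bx; m=(im["pixels"][y0:y1,x0:x1].max(2)<50).astype(np.uint8)
    q=max(cv2.findContours(m,0,2)[0],key=cv2.contourArea); box=cv2.minAreaRect(q); 
    p=cv2.boxPoints(box)+[x0,y0]; print(n,box,p.tolist()); cc=np.array(box[0])+[x0,y0]; print(onz(im,cc,62))
    v=sorted([((p[i]+p[(i+1)%4])/2,np.linalg.norm(p[i]-p[(i+1)%4])) for i in range(4)],key=lambda e:e[1])[:2]
    print([onz(im,e[0],62) for e in v])
```

```text
thin [638.3  85.9   4. ] [589.8  64.    4. ] 53.22662592433903 thick [584.6 202.1  38. ] [535.5 180.5  38. ] 53.6544514076189 len 132.73327272866658
thin s [587.9  65.7   4. ] [641.   85.1   4. ] thick s [538.5 181.8  38. ] [587.1 200.3  38. ]
gauge [array([687. ,   6.9,  38. ]), array([662.5,   7.5,  38. ]), array([661.8, -18.2,  38. ]), array([686.2, -19. ,  38. ])]
edge [array([648.6,   9.4,  18. ]), array([490.9,  13.1,  18. ])]
sprocket [404.   67.6  22. ] jar [ 757.1 -189.7   85. ] lube foot [774.5 173.    0. ] [784.6 180.6   0. ]
bolt head [ 581.4 -231.6   72. ] [ 593.8 -231.8   72. ]
top ((35.67567443847656, 26.054054260253906), (36.96674728393555, 11.624764442443848), 35.53767776489258) [[457.2567558288574, 240.0405387878418], [464.0135154724121, 230.58108234405518], [494.0945930480957, 252.06756973266602], [487.337833404541, 261.52702713012695]]
[ 487.9 -352.2   62. ]
[array([ 512.6, -321.7,   62. ]), array([ 463.6, -382.5,   62. ])]
scene ((24.799999237060547, 17.899999618530273), (25.491172790527344, 8.944271087646484), 26.56505012512207) [[171.4000005722046, 176.20000076293945], [175.4000005722046, 168.20000076293945], [198.1999969482422, 179.5999984741211], [194.1999969482422, 187.5999984741211]]
[ 486.2 -357.4   62. ]
[array([ 463.1, -386.8,   62. ]), array([ 509.1, -328.4,   62. ])]
```

The plate and gauge are seen at top (309–400, 185–251) and (316,172). The wedge candidates in the top view are (177,204), (209,281) and (257,213). The one farthest to the robot's right (largest column) is (257,213), and the crop confirms it. Its thin end faces the plate, at (278,192)–(287,211).

Emit:
play_rows:
  motion:
    - [[59.3,-54.7,0,0,0,-91.8],[59.3,-54.7,0,0,0,-91.8],[59.3,-54.7,0,0,0,-91.8],[59.3,-54.7,0,0,0,-91.8],[59.3,-54.7,0,0,0,-91.8]]
  jaw: 1
  squeeze: 40

```text
time: 0.8
tool_pos: [335.3, -325.3, 231.3]
tcp_rot: [180.0, 0.0, 65.9]
ft_force: [1.9, 0.1, 0.0]
finger_gap: 85.5
grip_force: 0.0
```

```bash
cat >> h.py <<'E'
from scipy.spatial.transform import Rotation as Ro
def need(x,y,z,yaw,tilt=0):
    s=sensors.sense(); C=Ro.from_euler("xyz",s["tcp_rot"],degrees=True); T=Ro.from_euler("xyz",[180,tilt,yaw],degrees=True)
    print(np.round(s["time"],2),"at",s["tool_pos"].round(1),s["tcp_rot"].round(1),"F",s["ft_force"].round(1),"gap",round(s["finger_gap"],1))
    print("row",(C.inv().apply(np.array([x,y,z])-s["tool_pos"])/10).round(2),(C.inv()*T).as_rotvec(degrees=True).round(1))
E
python3 -c "
from h import *
need(567.4,178.5,230,114.4)"
```

```text
0.8 at [ 335.3 -325.3  231.3] [180.    0.   65.9] F [1.9 0.1 0. ] gap 85.5
row [55.46  0.58  0.13] [  0.    0.  -48.5]
```

Emit:
play_rows:
  motion:
    - [[55.5,0.6,5,0,0,-48.5],[55.5,0.6,5,0,0,-48.5],[55.5,0.6,5,0,0,-48.5],[55.5,0.6,5,0,0,-48.5],[55.5,0.6,5,0,0,-48.5]]

```text
time: 1.3
tool_pos: [441.0, -99.6, 209.0]
tcp_rot: [180.0, 0.0, 108.9]
ft_force: [1.2, -1.0, 0.6]
finger_gap: 85.6
grip_force: 0.0
```

```bash
python3 -c "
from h import *
need(567.4,178.5,160,114.4)"
```

```text
1.3 at [441.  -99.6 209. ] [180.    0.  108.9] F [ 1.2 -1.   0.6] gap 85.6
row [22.23 20.95  4.9 ] [ 0.   0.  -5.5]
```

Emit:
play_rows:
  motion:
    - [[22.2,20.9,5,0,0,-5.5],[22.2,20.9,5,0,0,-5.5],[22.2,20.9,5,0,0,-5.5],[22.2,20.9,5,0,0,-5.5],[22.2,20.9,5,0,0,-5.5]]

```text
time: 1.8
tool_pos: [544.4, 124.7, 168.2]
tcp_rot: [180.0, 0.0, 114.0]
ft_force: [1.3, -0.4, 0.6]
finger_gap: 85.6
grip_force: 0.0
```

```bash
python3 -c "
from h import *
need(567.4,178.5,60,114.4)"
```

```text
1.8 at [544.4 124.7 168.2] [180.   0. 114.] F [ 1.3 -0.4  0.6] gap 85.6
row [ 3.98  4.29 10.82] [ 0.   0.  -0.4]
```

Emit:
play_rows:
  motion:
    - [[4,4.3,3,0,0,-0.4],[4,4.3,6,0,0,-0.4],[4,4.3,10,0,0,-0.4],[4,4.3,11,0,0,-0.4],[4,4.3,11,0,0,-0.4]]

```text
time: 2.3
tool_pos: [564.8, 175.9, 56.3]
tcp_rot: [-179.7, -0.1, 114.4]
ft_force: [0.2, -0.6, -0.0]
finger_gap: 85.0
grip_force: 0.0
```

```bash
python3 -c "
from h import *
need(567.4,178.5,5,114.4)
s=optics.snapshot('top');a=crop(s,200,160,190,110,4);t=optics.snapshot('scene');b=crop(t,300,120,190,110,4)
cv2.imwrite('pics/c2.png',cv2.resize(np.vstack([a,b]),None,fx=.68,fy=.68))"
```

```text
2.3 at [564.8 175.9  56.3] [-1.797e+02 -1.000e-01  1.144e+02] F [ 0.2 -0.6 -0. ] gap 85.0
row [0.12 0.37 5.12] [-0.3 -0.1  0. ]
```

View pics/c2.png

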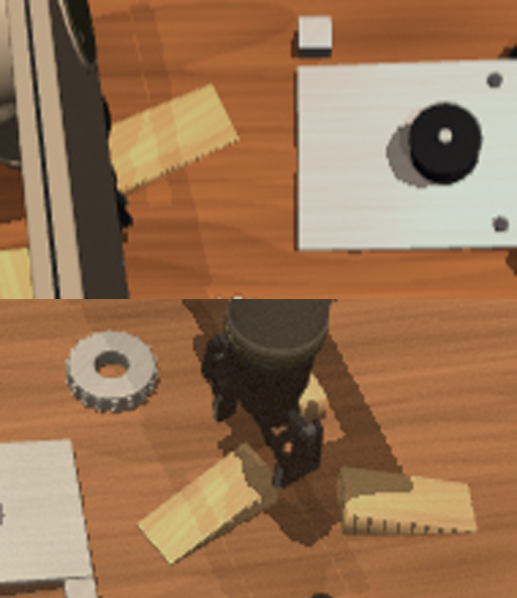

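The gripper straddles the back end of the chosen wedge, at about (115,155) in the top crop. I'm descending.

Emit:
play_rows:
  motion:
    - [[0.1,0.3,2,0,0,0],[0.1,0.3,4,0,0,0],[0.1,0.3,5,0,0,0],[0.1,0.3,5,0,0,0],[0.1,0.3,5,0,0,0]]

```text
time: 2.9
tool_pos: [570.2, 178.6, 10.1]
tcp_rot: [179.9, 0.0, 114.4]
ft_force: [-0.3, -0.4, 0.1]
finger_gap: 85.2
grip_force: 0.0
```

Emit:
play_rows:
  motion:
    - [[0,0,0,0,0,0],[0,0,0,0,0,0],[0,0,0,0,0,0],[0,0,0,0,0,0],[0,0,0,0,0,0]]
  jaw: 0.3

```text
time: 3.4
tool_pos: [570.1, 178.9, 9.8]
tcp_rot: [179.9, 0.0, 114.4]
ft_force: [-1.2, 1.2, 6.7]
finger_gap: 54.5
grip_force: 42.7
```

```bash
python3 -c "
from h import *
need(567.4,200,8,88.7)
s=optics.snapshot('top');a=crop(s,200,160,190,110,4);t=optics.snapshot('scene');b=crop(t,300,120,190,110,4)
cv2.imwrite('pics/c3.png',cv2.resize(np.vstack([a,b]),None,fx=.68,fy=.68))"
```

```text
3.4 at [570.1 178.9   9.8] [179.9   0.  114.4] F [-1.2  1.2  6.7] gap 54.5
row [2.03 0.63 0.18] [ 0.1  0.  25.7]
```

View pics/c3.png

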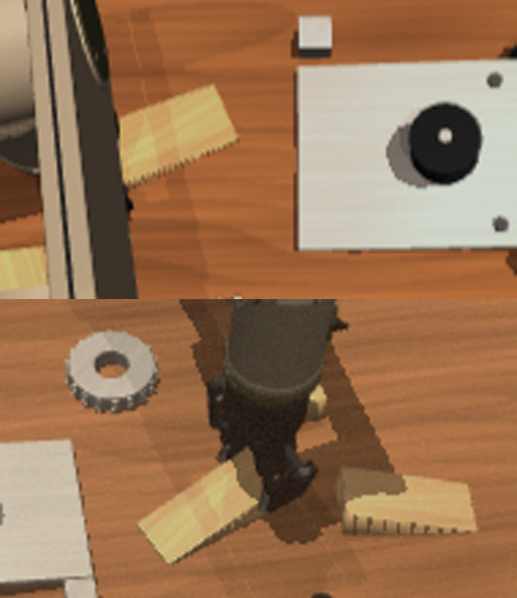

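The gripper is closed on the wedge's back end (gap 54.5 mm). Next I rotate it to align.

Emit:
play_rows:
  motion:
    - [[0,0,0,0,0,8],[0,0,0,0,0,16],[0,0,0,0,0,24],[0,0,0,0,0,25.7],[0,0,0,0,0,25.7]]

```text
time: 4.0
tool_pos: [570.4, 178.8, 9.8]
tcp_rot: [179.9, -0.0, 88.8]
ft_force: [-0.1, -1.2, 5.9]
finger_gap: 54.5
grip_force: 42.7
```

```bash
python3 -c "
from h import *
need(569,27,10,88.7)
s=optics.snapshot('top')
h=cv2.cvtColor(s['pixels'],cv2.COLOR_RGB2HSV); m=((h[...,0]>15)&(h[...,0]<32)&(h[...,1]>70)&(h[...,2]>100)).astype(np.uint8)
for q in cv2.findContours(m,0,2)[0]:
    if cv2.contourArea(q)>200:
        p=cv2.approxPolyDP(q,2.5,True)[:,0]; print(p.tolist(),[onz(s,e,4).round().tolist() for e in p])
"
```

```text
4.0 at [570.4 178.8   9.8] [179.9  -0.   88.8] F [-0.1 -1.2  5.9] gap 54.5
row [-15.18   0.18  -0.02] [ 0.1 -0.   0.1]
[[244, 207], [246, 231], [286, 232], [286, 209]] [[603.0, 167.0, 4.0], [545.0, 162.0, 4.0], [540.0, 68.0, 4.0], [595.0, 67.0, 4.0]]
[[130, 157], [116, 295], [118, 319], [128, 347], [108, 399], [238, 399], [230, 335], [219, 298], [204, 296], [167, 303], [148, 310], [136, 324], [132, 285], [143, 151]] [[737.0, 451.0, 4.0], [405.0, 458.0, 4.0], [352.0, 449.0, 4.0], [291.0, 422.0, 4.0], [185.0, 458.0, 4.0], [179.0, 175.0, 4.0], [311.0, 195.0, 4.0], [393.0, 222.0, 4.0], [398.0, 256.0, 4.0], [384.0, 340.0, 4.0], [370.0, 382.0, 4.0], [340.0, 408.0, 4.0], [427.0, 423.0, 4.0], [751.0, 420.0, 4.0]]
[[213, 135], [206, 140], [149, 152], [145, 157], [148, 188], [160, 208], [206, 198], [207, 195], [213, 197], [215, 221], [212, 222], [215, 223], [217, 250], [193, 253], [194, 269], [135, 285], [143, 308], [175, 293], [213, 290], [221, 292], [224, 301], [235, 312], [229, 293], [224, 296], [221, 287], [226, 277]] [[788.0, 247.0, 4.0], [776.0, 264.0, 4.0], [748.0, 405.0, 4.0], [736.0, 414.0, 4.0], [656.0, 401.0, 4.0], [606.0, 369.0, 4.0], [627.0, 259.0, 4.0], [635.0, 257.0, 4.0], [629.0, 242.0, 4.0], [571.0, 236.0, 4.0], [568.0, 243.0, 4.0], [566.0, 236.0, 4.0], [502.0, 229.0, 4.0], [496.0, 285.0, 4.0], [459.0, 281.0, 4.0], [426.0, 416.0, 4.0], [375.0, 394.0, 4.0], [406.0, 323.0, 4.0], [411.0, 236.0, 4.0], [406.0, 217.0, 4.0], [386.0, 210.0, 4.0], [361.0, 185.0, 4.0], [403.0, 199.0, 4.0], [397.0, 210.0, 4.0], [417.0, 218.0, 4.0], [439.0, 207.0, 4.0]]
[[219, 133], [215, 135], [228, 274], [230, 280], [236, 278], [238, 290], [232, 294], [240, 317], [246, 321], [249, 319], [235, 275]] [[793.0, 233.0, 4.0], [788.0, 242.0, 4.0], [446.0, 202.0, 4.0], [432.0, 197.0, 4.0], [436.0, 184.0, 4.0], [409.0, 179.0, 4.0], [401.0, 192.0, 4.0], [350.0, 173.0, 4.0], [341.0, 160.0, 4.0], [345.0, 153.0, 4.0], [443.0, 186.0, 4.0]]
```

Emit:
play_rows:
  motion:
    - [[-2,0.2,0,0,0,0],[-4,0.2,0,0,0,0],[-6,0.2,0,0,0,0],[-7,0.2,0,0,0,0],[-8,0.2,0,0,0,0]]

```text
time: 4.55
tool_pos: [570.5, 99.2, 9.8]
tcp_rot: [179.9, -0.1, 88.8]
ft_force: [0.6, 12.2, 5.0]
finger_gap: 54.3
grip_force: 42.5
```

Emit:
play_rows:
  motion:
    - [[-1.2,0,0,0,0,0],[-2.4,0,0,0,0,0],[-3.6,0,0,0,0,0],[-4.8,0,0,0,0,0],[-6,0,0,0,0,0]]

```text
time: 5.05
tool_pos: [569.1, 40.6, 9.8]
tcp_rot: [179.9, -0.2, 88.9]
ft_force: [1.2, 12.3, 7.7]
finger_gap: 54.7
grip_force: 42.7
```

```bash
python3 -c "
from h import *
need(569,27,10,88.7)"
```

```text
5.05 at [569.1  40.6   9.8] [179.9  -0.2  88.9] F [ 1.2 12.3  7.7] gap 54.7
row [-1.36  0.02 -0.02] [ 0.1 -0.2  0.2]
```

Emit:
play_rows:
  motion:
    - [[-0.7,0,0,0,0,0],[-1.3,0,0,0,0,0],[-1.3,0,0,0,0,0],[-1.3,0,0,0,0,0]]

```text
time: 5.45
tool_pos: [568.8, 26.6, 9.8]
tcp_rot: [179.9, -0.1, 88.8]
ft_force: [-0.2, 4.5, 8.5]
finger_gap: 54.0
grip_force: 42.9
```

```bash
python3 -c "
from h import *
need(569,27,10,88.7)
s=optics.snapshot('top');a=crop(s,250,140,160,120,5);t=optics.snapshot('scene');b=crop(t,240,140,160,120,5)
cv2.imwrite('pics/c4.png',cv2.resize(np.vstack([a,b]),None,fx=.5,fy=.5))"
```

```text
5.45 at [568.8  26.6   9.8] [ 1.799e+02 -1.000e-01  8.880e+01] F [-0.2  4.5  8.5] gap 54.0
row [ 0.04  0.02 -0.02] [ 0.1 -0.1  0.1]
```

View pics/c4.png

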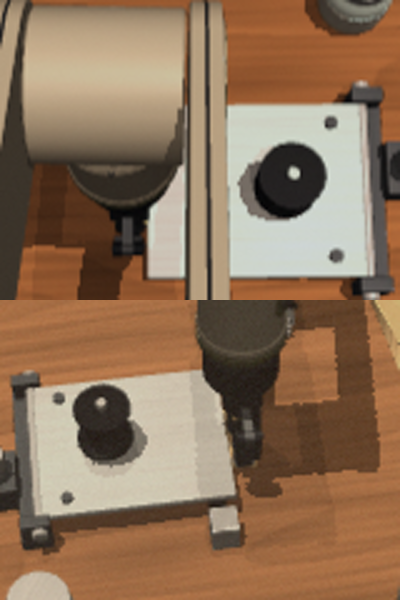

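The plate looks raised to near level, with the gauge at (225,520) in the scene crop. I'm releasing the wedge, backing up, and then measuring.

Emit:
play_rows:
  motion:
    - [[0,0,0,0,0,0],[0,0,0,0,0,0],[0,0,0,0,0,0],[0,0,0,0,0,0],[0,0,0,0,0,0]]
  jaw: 1

```text
time: 6.05
tool_pos: [567.5, 25.6, 8.2]
tcp_rot: [-180.0, 0.0, 88.7]
ft_force: [0.3, 0.1, -0.3]
finger_gap: 85.6
grip_force: 0.0
```

Emit:
play_rows:
  motion:
    - [[0,0,-3,0,0,0],[0,0,-8,0,0,0],[0,0,-13,0,0,0],[10,10,-18,0,0,0],[10,10,-18,0,0,0]]

```text
time: 6.55
tool_pos: [637.6, 90.8, 175.5]
tcp_rot: [179.7, -0.0, 88.6]
ft_force: [1.4, -0.7, -0.4]
finger_gap: 85.8
grip_force: 0.0
```

Emit:
play_rows:
  motion:
    - [[0,15,0,0,0,0],[0,15,0,0,0,0],[0,15,0,0,0,0],[0,15,0,0,0,0]]

```text
time: 6.95
tool_pos: [788.5, 86.6, 164.3]
tcp_rot: [-179.7, 0.0, 88.7]
ft_force: [-0.7, 0.1, -2.2]
finger_gap: 85.4
grip_force: 0.0
```

```bash
python3 -c "
from h import *
need(569,27,10,88.7)
s=optics.snapshot('top');a=crop(s,220,150,200,120,4);t=optics.snapshot('scene');b=crop(t,220,140,200,120,4)
cv2.imwrite('pics/c5.png',cv2.resize(np.vstack([a,b]),None,fx=.62,fy=.62))"
```

```text
6.95 at [788.5  86.6 164.3] [-179.7    0.    88.7] F [-0.7  0.1 -2.2] gap 85.4
row [ -6.46 -21.72  15.56] [-0.3  0.  -0. ]
```

View pics/c5.png

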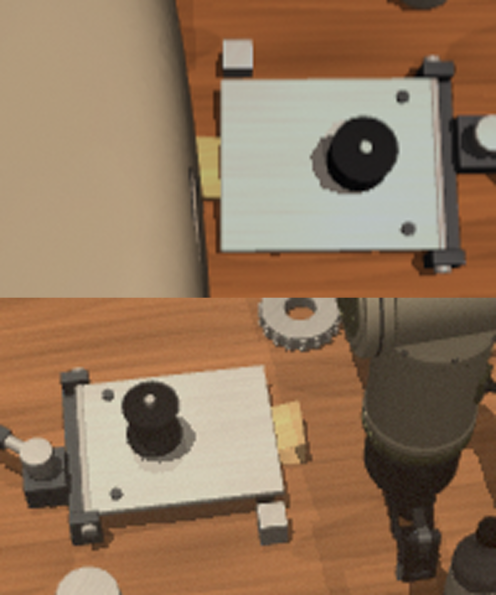

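Run:
```python
from h import *
np.set_printoptions(precision=1,suppress=True)
t=optics.snapshot('scene')
h=cv2.cvtColor(t['pixels'],cv2.COLOR_RGB2HSV)
sub=lambda m:[ (cv2.approxPolyDP(q,2,True)[:,0]+[220,140]).tolist() for q in cv2.findContours(m[140:260,220:360].astype(np.uint8),0,2)[0] if cv2.contourArea(q)>40]
print("plate/gauge",sub((h[...,1]<75)&(h[...,2]>150)))
w=sub((h[...,0]>15)&(h[...,0]<32)&(h[...,1]>75)&(h[...,2]>100)); print("wedge",w)
o=np.array([566.5,-87.3]); X=np.array([.9997,-.023]); Y=np.array([.023,.9997])
f=lambda x,y,z:np.array([*(o+x*X+y*Y),z])
for z in(32,35,38,41): print(z,"corners far/near",proj(t,f(80,100,z)),proj(t,f(-80,100,z)))
print("gauge top corners",[proj(t,f(106+a,84+b,38)) for a in(-14,14) for b in(-14,14)])
print("wedge back top",proj(t,f(-27.5,130.6,38)),proj(t,f(27.5,130.6,38)))
```

```text
plate/gauge [[[243, 257], [267, 259], [266, 254], [259, 249], [249, 250]], [[333, 222], [324, 223], [325, 232], [335, 231]], [[222, 197], [230, 206], [237, 206], [240, 202], [237, 197]], [[325, 167], [252, 175], [254, 225], [333, 217]], [[324, 143], [327, 151], [347, 156], [356, 145], [355, 140], [346, 140], [347, 146], [344, 149], [337, 149], [333, 144], [335, 140], [326, 140]]]
wedge [[[340, 182], [329, 184], [333, 206], [342, 204]]]
32 corners far/near [334.4 217.9] [326.2 167.4]
35 corners far/near [334.4 217.3] [326.2 166.8]
38 corners far/near [334.5 216.7] [326.2 166.1]
41 corners far/near [334.5 216.1] [326.1 165.4]
gauge top corners [array([323.3, 222.1]), array([334.3, 220.8]), array([324.7, 231.8]), array([335.9, 230.5])]
wedge back top [340.2 180.7] [343.3 198. ]
```

The scene view agrees with a level plate: its corners carry the same offset as the gauge top, and the wedge's back end is where predicted. Next is the wrench.

Emit:
play_rows:
  motion:
    - [[-47.5,-25.5,-1.6,0,0,36.9],[-47.5,-25.5,-1.6,0,0,36.9],[-47.5,-25.5,-1.6,0,0,36.9],[-47.5,-25.5,-1.6,0,0,36.9],[-47.5,-25.5,-1.6,0,0,36.9]]
  jaw: 0

```text
time: 7.6
tool_pos: [660.3, -130.9, 181.8]
tcp_rot: [179.8, -0.1, 51.5]
ft_force: [1.3, 0.5, 0.3]
finger_gap: 12.3
grip_force: 0.0
```

```bash
python3 -c "
from h import *
need(522.5,-382,180,51.8)"
```

```text
7.6 at [ 660.3 -130.9  181.8] [ 1.798e+02 -1.000e-01  5.150e+01] F [1.3 0.5 0.3] gap 12.3
row [-28.23   4.84   0.16] [ 0.2 -0.1 -0.3]
```

Emit:
play_rows:
  motion:
    - [[-28.2,4.8,0,0,0,0],[-28.2,4.8,0,0,0,0],[-28.2,4.8,0,0,0,0],[-28.2,4.8,0,0,0,0],[-28.2,4.8,0,0,0,0]]

```text
time: 8.1
tool_pos: [541.2, -350.3, 181.7]
tcp_rot: [179.8, -0.0, 51.8]
ft_force: [1.1, -0.5, -0.2]
finger_gap: 0.2
grip_force: 0.0
```

```bash
python3 -c "
from h import *
need(522.5,-382,45,51.8)"
```

```text
8.1 at [ 541.2 -350.3  181.7] [179.8  -0.   51.8] F [ 1.1 -0.5 -0.2] gap 0.2
row [-3.65  0.44 13.68] [ 0.2 -0.   0. ]
```

Emit:
play_rows:
  motion:
    - [[-3.4,0.5,1,0,0,0],[-3.4,0.5,4,0,0,0],[-3.4,0.5,9,0,0,0],[-3.4,0.5,13.6,0,0,0],[-3.4,0.5,13.6,0,0,0]]

```text
time: 8.6
tool_pos: [520.7, -374.8, 37.0]
tcp_rot: [-179.3, -0.0, 51.8]
ft_force: [-1.2, 1.6, -1.4]
finger_gap: 0.3
grip_force: 0.0
```

```bash
python3 -c "
from h import *
need(522.5,-382,45,51.8)
s=optics.snapshot('top');a=crop(s,390,170,140,120,4);t=optics.snapshot('scene');b=crop(t,150,120,140,120,4)
cv2.imwrite('pics/c6.png',cv2.resize(np.vstack([a,b]),None,fx=.62,fy=.62))"
```

```text
8.6 at [ 520.7 -374.8   37. ] [-179.3   -0.    51.8] F [-1.2  1.6 -1.4] gap 0.3
row [-0.45  0.58 -0.81] [-0.7 -0.   0. ]
```

View pics/c6.png

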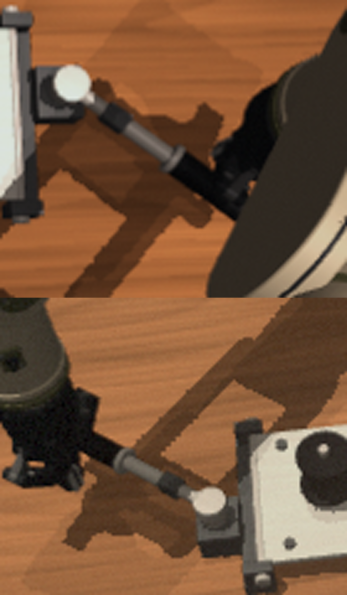

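The closed fingers stand on the trailing side of the grip, at about (225,165) in the top crop. I'm computing the arc rows.

```bash
cat >> h.py <<'E'
def arc(ths,off=27,rad=150,z=45):
    s=sensors.sense(); C=Ro.from_euler("xyz",s["tcp_rot"],degrees=True); print(np.round(s["time"],2),s["tool_pos"].round(1),s["tcp_rot"].round(1),s["ft_force"].round(1))
    for th in ths:
        a=np.radians(th); p=np.array([583.2+rad*np.cos(a)-off*np.sin(a),-232.7+rad*np.sin(a)+off*np.cos(a),z])
        T=Ro.from_euler("xyz",[180,0,th-180],degrees=True)
        print(th,(C.inv().apply(p-s["tool_pos"])/10).round(2),(C.inv()*T).as_rotvec(degrees=True).round(1))
E
python3 -c "
from h import *
arc([231,228,225,222,219])"
```

```text
8.7 [ 525.4 -378.6   44.7] [-180.    -0.    51.8] [ 1.1 -1.   2.2]
231 [ 0.   -1.99 -0.03] [-0.  -0.   0.8]
228 [-0.11 -2.78 -0.03] [-0.  -0.   3.8]
225 [-0.17 -3.57 -0.03] [-0.  -0.   6.8]
222 [-0.2  -4.37 -0.03] [-0.  -0.   9.8]
219 [-0.19 -5.17 -0.03] [-0.  -0.  12.8]
```

Emit:
play_rows:
  motion:
    - [[0,-1.3,0,0,0,0.8],[-0.1,-2.2,0,0,0,3],[-0.15,-3,0,0,0,5],[-0.2,-3.7,0,0,0,7.5],[-0.2,-4.4,0,0,0,10]]

```text
time: 9.2
tool_pos: [492.9, -356.2, 49.2]
tcp_rot: [179.4, -0.0, 41.7]
ft_force: [0.5, -4.6, -1.7]
finger_gap: -0.4
grip_force: 1.6
```

```bash
python3 -c "
from h import *
arc([219,216,213,210,207])"
```

```text
9.2 [ 492.9 -356.2   49.2] [179.4  -0.   41.7] [ 0.5 -4.6 -1.7]
219 [-0.16 -1.23  0.41] [ 0.6 -0.1  2.7]
216 [-0.24 -2.02  0.4 ] [ 0.6 -0.1  5.7]
213 [-0.28 -2.82  0.39] [ 0.5 -0.1  8.7]
210 [-0.28 -3.62  0.38] [ 0.5 -0.1 11.7]
207 [-0.24 -4.41  0.37] [ 0.5 -0.1 14.7]
```

Emit:
play_rows:
  motion:
    - [[-0.1,-0.7,0,0,0,2],[-0.2,-1.4,0,0,0,4.5],[-0.25,-2.1,0,0,0,7],[-0.25,-2.8,0,0,0,9.5],[-0.25,-3.5,0,0,0,12]]

```text
time: 9.7
tool_pos: [467.7, -332.0, 49.0]
tcp_rot: [179.5, -0.1, 29.7]
ft_force: [0.5, -2.5, -1.2]
finger_gap: -0.1
grip_force: 1.7
```

```bash
python3 -c "
from h import *
arc([207,204,201,198,195])"
```

```text
9.7 [ 467.7 -332.    49. ] [ 1.795e+02 -1.000e-01  2.970e+01] [ 0.5 -2.5 -1.2]
207 [-0.16 -0.91  0.4 ] [ 0.5 -0.2  2.7]
204 [-0.24 -1.71  0.39] [ 0.5 -0.2  5.7]
201 [-0.28 -2.5   0.38] [ 0.5 -0.2  8.7]
198 [-0.28 -3.3   0.37] [ 0.5 -0.2 11.7]
195 [-0.24 -4.1   0.36] [ 0.5 -0.2 14.7]
```

Emit:
play_rows:
  motion:
    - [[-0.1,-0.5,0,0,0,1.5],[-0.15,-1,0,0,0,3.5],[-0.2,-1.5,0,0,0,5],[-0.2,-1.8,0,0,0,6],[-0.2,-1.8,0,0,0,6]]

```text
time: 10.2
tool_pos: [455.1, -315.1, 44.5]
tcp_rot: [179.9, -0.1, 23.8]
ft_force: [1.9, -2.3, 2.1]
finger_gap: -0.1
grip_force: 1.6
```

```bash
python3 -c "
from h import *
arc([204,201,198,195,192])
s=optics.snapshot('top');a=crop(s,360,170,170,120,4);t=optics.snapshot('scene');b=crop(t,150,120,170,120,4)
cv2.imwrite('pics/c7.png',cv2.resize(np.vstack([a,b]),None,fx=.62,fy=.62))"
```

```text
10.2 [ 455.1 -315.1   44.5] [ 1.799e+02 -1.000e-01  2.380e+01] [ 1.9 -2.3  2.1]
204 [ 0.06  0.39 -0.05] [ 0.1 -0.1 -0.2]
201 [-0.07 -0.4  -0.05] [ 0.1 -0.1  2.8]
198 [-0.15 -1.2  -0.05] [ 0.1 -0.1  5.8]
195 [-0.19 -1.99 -0.05] [ 0.1 -0.1  8.8]
192 [-0.19 -2.79 -0.05] [ 0.1 -0.1 11.8]
```

View pics/c7.png

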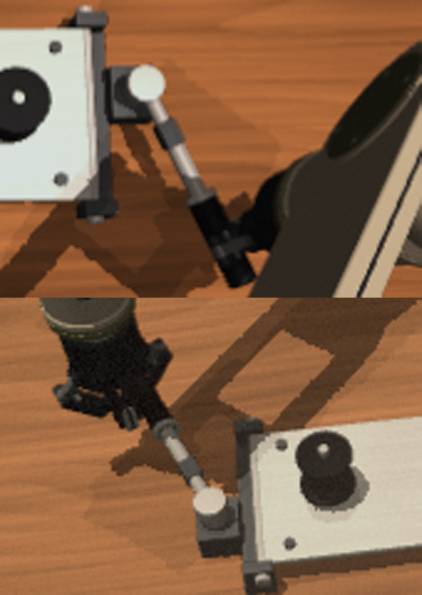

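The wrench is now at about 204°, with the finger in contact near (225,240) in the top crop. I continue in small steps.

Emit:
play_rows:
  motion:
    - [[-0.1,-0.4,0,0,0,2],[-0.15,-0.8,0,0,0,4],[-0.15,-1.2,0,0,0,5.8],[-0.15,-1.2,0,0,0,5.8],[-0.15,-1.2,0,0,0,5.8]]

```text
time: 10.8
tool_pos: [448.6, -305.9, 43.6]
tcp_rot: [179.8, -0.0, 18.0]
ft_force: [1.7, -8.8, -0.1]
finger_gap: -0.2
grip_force: 4.4
```

Emit:
play_rows:
  motion:
    - [[0,-0.2,0,0,0,1],[0,-0.4,0,0,0,1],[0,-0.4,0,0,0,1],[0,-0.4,0,0,0,1]]

```text
time: 11.2
tool_pos: [447.0, -302.5, 43.5]
tcp_rot: [179.8, 0.0, 17.0]
ft_force: [-0.8, -9.7, 0.4]
finger_gap: -0.3
grip_force: 4.9
```

Emit:
play_rows:
  motion:
    - [[0,-0.2,0,0,0,1],[0,-0.4,0,0,0,1],[0,-0.4,0,0,0,1],[0,-0.4,0,0,0,1]]

```text
time: 11.6
tool_pos: [445.4, -299.0, 43.5]
tcp_rot: [179.8, 0.1, 16.0]
ft_force: [-2.5, -10.8, 1.0]
finger_gap: -0.1
grip_force: 5.4
```

Emit:
play_rows:
  motion:
    - [[0,-0.2,0,0,0,1],[0,-0.4,0,0,0,2],[0,-0.6,0,0,0,3],[0,-0.8,0,0,0,3],[0,-0.8,0,0,0,3]]

```text
time: 12.1
tool_pos: [442.2, -291.6, 43.3]
tcp_rot: [179.8, 0.2, 13.0]
ft_force: [-6.3, -13.2, 3.0]
finger_gap: 0.2
grip_force: 6.2
```

```bash
python3 -c "
from h import *
arc([198])
s=optics.snapshot('top');a=crop(s,360,170,140,120,5);t=optics.snapshot('scene');b=crop(t,170,130,200,120,4)
cv2.imwrite('pics/c8.png',cv2.resize(np.hstack([a[:480],b[:480]]),None,fx=.53,fy=.53))"
```

```text
12.1 [ 442.2 -291.6   43.3] [179.8   0.2  13. ] [ -6.3 -13.2   3. ]
198 [ 0.35  1.43 -0.17] [ 0.2  0.2 -5. ]
```

View pics/c8.png

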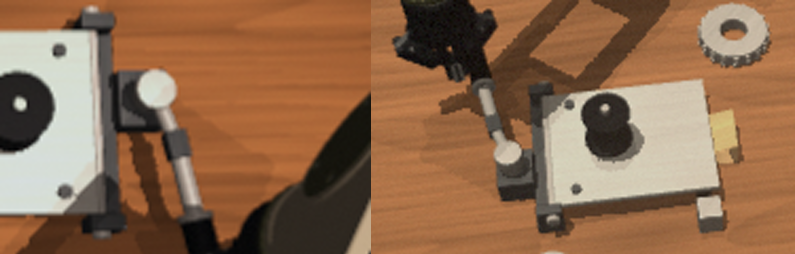

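The breakaway joint at about (177,143) is visibly bent. One small extra step makes the give certain, then I back off.

Emit:
play_rows:
  motion:
    - [[0,-0.2,0,0,0,1],[0,-0.4,0,0,0,1],[0,-0.4,0,0,0,1]]

```text
time: 12.5
tool_pos: [441.2, -287.7, 43.3]
tcp_rot: [179.8, 0.2, 12.0]
ft_force: [-7.4, -14.2, 1.9]
finger_gap: 0.3
grip_force: 6.6
```

Emit:
play_rows:
  motion:
    - [[0,0.6,0,0,0,0],[0,1.2,0,0,0,0],[0,2,0,0,0,0],[0,3.5,0,0,0,0],[0,6,0,0,0,0]]

```text
time: 13.0
tool_pos: [454.5, -342.5, 42.0]
tcp_rot: [-179.8, 0.1, 12.1]
ft_force: [0.4, -1.1, 0.8]
finger_gap: -0.1
grip_force: 0.0
```

Emit:
play_rows:
  motion:
    - [[0,2,0,0,0,0],[0,2,-5,0,0,0],[0,2,-10,0,0,0],[0,2,-13,0,0,0],[0,2,-13,0,0,0]]

```text
time: 13.5
tool_pos: [461.5, -365.2, 178.7]
tcp_rot: [179.7, -0.3, 12.0]
ft_force: [1.0, -1.0, 0.7]
finger_gap: 0.1
grip_force: 0.0
```

```bash
python3 -c "
from h import *
arc([198])
s=optics.snapshot('top');a=crop(s,280,160,200,140,4);t=optics.snapshot('scene');b=crop(t,170,130,200,140,4)
cv2.imwrite('pics/c9.png',cv2.resize(np.hstack([a,b]),None,fx=.5,fy=.5))"
```

```text
13.5 [ 461.5 -365.2  178.7] [179.7  -0.3  12. ] [ 1.  -1.   0.7]
198 [-0.04 -6.25 13.34] [ 0.3 -0.2 -6. ]
```

View pics/c9.png

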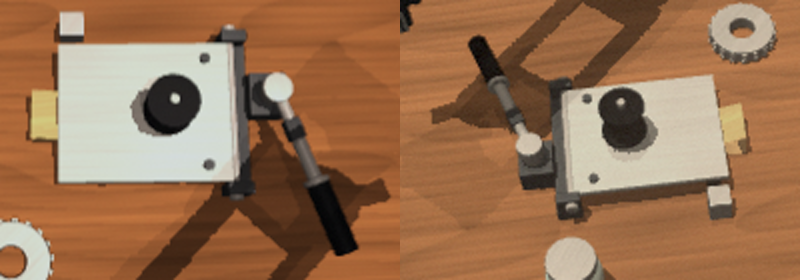

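The wrench is straight again at (279,88)–(343,250) and the wedge sits under the plate edge. One last numeric check of the wedge protrusion in the clear top view.

Run:
```python
from h import *
np.set_printoptions(precision=1,suppress=True)
s=optics.snapshot('top'); h=cv2.cvtColor(s['pixels'],cv2.COLOR_RGB2HSV); 
S=h[...,1].astype(int); print("wedge rows px", [h[215,c].tolist() for c in range(290,314)])
m=((h[...,0]>15)&(h[...,0]<32)&(h[...,1]>75)&(h[...,2]>110)).astype(np.uint8); m[:,:285]=0; m[:,320:]=0
q=max(cv2.findContours(m,0,2)[0],key=cv2.contourArea); x,y,w,hh=cv2.boundingRect(q); print(x,y,w,hh)
a=onz(s,(x-.5,y+hh/2),38); e=onz(s,(x+w-.5,y+hh/2),38); print("back",a,"edge",e,"protr",np.linalg.norm(a-e))
g=((h[...,1]<60)&(h[...,2]>150)).astype(np.uint8); g[:,:300]=0; g[:180]=0
for c in cv2.findContours(g,0,2)[0]:
    if cv2.contourArea(c)>1000: 
        p=cv2.approxPolyDP(c,2.5,True)[:,0]; print(p.tolist())
o=np.array([566.5,-87.3]); X=np.array([.9997,-.023]); Y=np.array([.023,.9997])
f=lambda x,y,z:np.array([*(o+x*X+y*Y),z])
for z in(35,38,41): print(z,[proj(s,f(u,100,z)) for u in(-80,80)])
print("gauge",proj(s,f(106,84,38)))
```

```text
wedge rows px [[12, 172, 166], [12, 172, 165], [12, 173, 161], [11, 173, 87], [11, 171, 91], [17, 146, 129], [23, 113, 209], [22, 113, 210], [23, 115, 209], [23, 112, 209], [23, 111, 209], [23, 112, 209], [23, 112, 209], [23, 112, 209], [23, 113, 209], [23, 114, 208], [23, 114, 208], [22, 118, 204], [16, 117, 135], [27, 30, 189], [39, 17, 216], [39, 17, 215], [39, 17, 216], [39, 17, 215]]
295 205 14 25
back [567.4  45.1  38. ] edge [566.5  13.2  38. ] protr 31.986240304674563
[[309, 183], [309, 250], [398, 248], [395, 182]]
35 [array([308.7, 251.7]), array([308.7, 183. ])]
38 [array([308.7, 251.6]), array([308.7, 182.7])]
41 [array([308.7, 251.5]), array([308.7, 182.4])]
gauge [315.5 172. ]
```

```bash
python3 -c "
from bench import job
print(job.hand_in())"
```

```text
the job is handed in; nothing more can be done
None
```

I slid the wedge under the plate until it sat level (to camera accuracy) with the gauge block, turned the wrench until it clearly gave, let go and handed in; the hand-in returned no verdict.

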